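# Change the welding step: stop, click the selector to the sixth mark, start

### The arm

A 7-joint arm with a two-finger parallel gripper is mounted at the origin on the work surface. World frame = base frame: x ahead of the robot, y to its left, z up, the work surface at z = 0. Lengths are in m, angles in rad, forces in N, time in s.
With the tool pointing down it reaches from about 0.35 to 0.9 m from the base axis. Payload 8.1 kg.
Tool frame: the origin (TCP) lies at the centre of the arm's flange, where the gripper is bolted on; the fingertips stand 178 mm ahead of it and the grasp point (between the pads) lies 159 mm ahead of it; z points along the fingers, y is the direction in which the jaws open and shut (so a half turn about z gives the same grasp; the last joint's range is limited). The gripper opens to 92 mm and grips with 3 to 60 N. Pads are 19 mm wide; open, the fingers measure 130 mm over their backs; the gripper's body (75 mm by 190 mm) begins 47 mm behind the grasp point.
Start: joints at [1.176, 0.434, 0.025, 1.573, -0.012, 1.134, -0.075], TCP at [0.18, -0.599, 0.405] pointing down, gripper open.
Joint ranges: [-2.62, 2.62], [-0.44, 2.09], [-1.27, 1.32], [0.08, 2.57], [-1.32, 4.46], [0.12, 2], [-2.74, 2.74]. Speed limits (rad/s): [2.22, 2.22, 3.01, 3.01, 3.14, 3.14, 3.14].

### API

Orientations are given as a rotation vector (axis times angle).
In Python, from cell import arm gives the robot as it stands. The module is installed in compiled form; this text tells all that it offers.
- The arm moves only by the tool move_arm, never from a script. Its argument "steps" is a list of rows, each a list of 4 numbers: the shift along the tool's x, y, z in mm, then the turn about the tool's z in rad. In form: [[x, y, z, twist], ...]. A call has 1 to 20 rows; each row is the pose to reach, as a shift and turn from the pose commanded when the call began, along the tool's axes at that moment; what a row does not reach only later rows make up. A row lasts 1/8 s, in which the tool goes at most 62.5 mm and 10.7 degrees, less where a joint would pass 70% of its speed; a pose out of reach is approached as far as the arm can. A call with a gripper value outside its range is refused whole. "grip" is the finger opening in mm, from 0 to 91.8, set as the call begins (left out, the last holds). The fingers move at their own pace and stop on an object; "grip_force" is the grip in N (left out, the last holds). Time passes only in rows, so rows that repeat a pose let the fingers close. It gives the time, the measured TCP pose, the force and the opening at its end, in the units of the state.
- arm.observe(): the state, without advancing time (a new reading comes with each control period).
- arm.get_image(name): name is "side" or "top" or "wrist"; returns the picture (384x512x3 uint8, red, green, blue); there is no depth.
- arm.camera_info(name): a dict with "mtx" (3x3 intrinsics, pixels), "pose" (4x4, takes a point from camera to world coordinates); the wrist camera has in their place "T_tool_cam" (4x4, takes a point from camera to tool coordinates, whose origin is the TCP and whose axes are the flange's). Camera axes: x right, y down, z forward; pixel columns grow to the right and rows downward; lengths in m; the calibration is good to about 2 mm. The wrist camera is an equidistant fisheye: a pixel r from the principal point sees the ray r / f radians off the axis. A picture is of the moment at which its call begins: read the wrist's pose just before it. camera_info takes no time and is no camera call.
- arm.sign_off(): hands the job in, once; it reports no verdict.
The state is a dict: "clock": time; "joints": joint angles; "dq": joint speeds; "joint_efforts": joint torques, N m; "position": TCP position; "ee_rot": TCP orientation; "force": force on the tool from outside, world axes, zero at the start; "ft_torque": the same for the moment, N m; "width": opening from 0.0 (shut) to 1.0 (fully open).
Only numpy, scipy, OpenCV 4.12 (cv2) and the standard library are available. Lean on these libraries where they do the work, as an engineer would, in place of code of your own. Each camera call takes 0.05 s, during which the arm holds its last target.

### The job

The welding set is running on too low a step, and its step switch must not be turned under power. Press the mushroom-headed stop button on the two-button station, then push the console's selector lever round with a fingertip, without gripping it, click by click until it rests on the sixth mark (counting clockwise from the shortest mark), and then press the smaller start button to switch the set on again. Don't press start while the lever is on any other mark, don't press stop again once it is on the sixth, and leave the tools and parts lying around where they are.

Things in the scene. Friction and masses are not known exactly. Their poses are not given: they have to be found in the camera images.
- console: Grey desk-type welding console bolted to the table, 220 x 220 mm, 75 mm tall at its front edge (-x side, facing the robot), 114 mm at the back; four small bolted lugs at its sides. Origin: centre of its underside, z up.
- panel: The console's top panel, sloping 10 degrees down to the front. Origin: on the selector's turning axis at the panel's surface, about 98 mm above the table; z points out of the panel along that axis, x up the slope to the back edge (90 mm away), y to the left edge (110 mm). Along the front edge, 85 to 121 mm from the axis, a meter and two lamps rise at most 10 mm; the rest is flat.
- mark1 (a point): On the panel at the first, shortest mark (7 mm long, the others growing by 2 mm each), 72 mm from the axis, at 105 degrees from the panel's x towards +y. Eight black radial marks, each longer than the one before, stand 30 degrees apart round the axis, 69 to 90 mm out, following clockwise seen from above; the sixth lies at 45 degrees from the panel's x towards -y. Axes as the panel's.
- step (a joint): The selector, rad: 0 on the first mark, growing clockwise seen from above, 0.5236 (30 degrees) per mark; stops just outside the first and eighth. Each mark is a spring detent: about 0.14 N m (3.5 N at 40 mm) to leave it; half way to the next mark the lever clicks over and in under 0.5 s springs into it by itself, up to 15 degrees ahead of the finger, and stays.
- lever_end (a point): On the selector's black lever, 55 mm from the axis, 24 mm above the panel, mid-width. Turns with it: x outwards along the lever, z along the axis. The lever is a straight bar with upright sides, 14 mm wide, reaching 62 mm from the axis, from 12 to 36 mm above the panel, white line on top, on a round hub 46 mm across and 30 mm high.
- station: Grey two-button starter station bolted to the table, 165 mm long (its x) by 78 mm wide (its y), lid 60 mm above the table, foot strip out to 95 mm at each end. Origin: centre of its underside, z up. Stop button 38 mm from the middle towards -x (the robot's side), start button 38 mm towards +x. It may stand left or right of the console.
- stop_top (a point): Top centre of the stop button: black mushroom head, 40 mm across, its top 90 mm above the table.
- start_top (a point): Top centre of the start button: smaller flat black button, 28 mm across, in a steel ring 38 mm across; its top is 78 mm above the table, 12 mm over the ring.
- stop (a joint): Travel of the stop button, m: 0 up, 0.006 fully down. A spring button: starts to move at 1.5 N, fully down at 5 N, comes up again when released.
- start (a joint): Travel of the start button, m, as the stop button's.
- jack: Bystander: blue bottle jack, 100 x 85 mm foot, 147 mm tall. Origin: centre of its underside.
- hammer: Bystander: hammer, 270 mm long, lying. Origin: on the table under it.
- brush: Bystander: brush, 250 mm long, lying. Origin: on the table under it.
- can: Bystander: spray can, 60 mm across, 150 mm tall, standing. Origin: centre of its underside.
- bushing: Bystander: steel bush, 54 mm across, 42 mm tall, standing. Origin: centre of its underside.
- magnet: Bystander: grey triangular welding magnet, about 90 x 90 x 14 mm, lying flat. Origin: centre of its underside.
- bracket: Bystander: small steel angle bracket, 70 x 50 mm, 50 mm tall. Origin: centre of its underside.

How it is judged:
On the way, in this order (a step that is already met when the one before it is completed fails the run):
1. the stop button is pressed down while the lever is still where it was (value of joint stop above 0.004 m and distance of lever_end from where it was at the start of the episode below 0.02 m), for 0.05 s.
2. the lever rests in the sixth detent (value of joint step between 2.5 and 2.74 rad and velocity of joint step between -0.2 and 0.2 rad/s), for 0.3 s.
3. the start button is pressed down with the lever on the sixth mark (value of joint start above 0.004 m and value of joint step between 2.5 and 2.74 rad), for 0.05 s.
At the end, for the whole second after the job is handed in: The lever rests on the sixth mark (within about 0.12 rad, 7 degrees, of it) and both buttons are up again, after stop, turn and start were done in that order (value of joint step between 2.5 and 2.74 rad and value of joint each of start, stop below 0.0015 m); the robot touches nothing.
It fails at once if the start button is pressed while the lever is not on the sixth mark (value of joint start above 0.003 m and not (value of joint step between 2.5 and 2.74 rad)).
It fails at once if the stop button is pressed while the lever is on the sixth mark (value of joint stop above 0.003 m and value of joint step between 2.5 and 2.74 rad).
It fails at once if the lever is gripped, or lever or panel forced (more than 30 N from the fingers) (contact force between the fingers and panel above 30 N).
It fails at once if a tool or part lying around is moved by more than 30 mm or lifted (distance of any of jack, hammer, brush, can, bushing, magnet, bracket from where it was at the start of the episode above 0.03 m).
It also fails if it takes over 59 s, if anything falls off the work surface, if the arm or the gripper's body presses on something with over 40 N, if the wrist force passes 120 N, or if a joint passes its speed limit or range.

## Working session

There is one attempt and no reset: what is moved stays moved. The work goes in short steps, Python scripts to look and compute and a tool call to move; the robot and the scene stay as the last step left them, time stands still between calls to the robot, and variables do not carry over. Pictures are saved under pics/ and viewed, and the job is handed in when it is done.

Besides the shell and the picture viewer there is one more tool, called after ">>>" in YAML: its name, and indented under it one key for each argument. move_arm: Moves the arm, as the interface text tells. Its arguments: {"type":"object","properties":{"steps":{"type":"array"},"grip":{"type":"number"},"grip_force":{"type":"number"}},"required":["steps"]}

```bash
mkdir -p pics; python3 - <<'E'
from cell import arm
import cv2,numpy as np
s=arm.observe();print(s)
for n in("side","top","wrist"):
    im=arm.get_image(n);cv2.imwrite(f"pics/{n}0.png",im[:,:,::-1]);
    np.set_printoptions(precision=4,suppress=True);print(n,arm.camera_info(n))
E
```

```text
{'clock': 0.0, 'joints': array([ 1.17642196,  0.43524305,  0.0249814 ,  1.57410184, -0.01159369,
        1.13402241, -0.07508583]), 'dq': array([ 0.00021639,  0.00080855, -0.00049472, -0.00056512, -0.0007747 ,
       -0.00051261, -0.00076686]), 'joint_efforts': array([-1.02647733e-03, -6.67851448e+01,  9.84785222e-01, -3.14460862e+01,
       -6.04940462e-02,  4.30192868e-02,  1.76843860e-04]), 'position': array([ 0.17967856, -0.59836897,  0.40393055]), 'ee_rot': array([-3.10666901e+00, -4.56369874e-01,  6.13892455e-04]), 'force': array([-0.1707468 ,  0.81542826,  0.40985429]), 'ft_torque': array([-0.00665735,  0.03866237,  0.00651195]), 'width': 1.0032615752771357}
side {'mtx': array([[471.4784,   0.    , 256.9145],
       [  0.    , 471.4784, 191.1246],
       [  0.    ,   0.    ,   1.    ]]), 'pose': array([[-0.9242, -0.2598,  0.2799,  0.1043],
       [-0.3813,  0.5867, -0.7144,  1.1984],
       [ 0.0214, -0.767 , -0.6413,  1.1558],
       [ 0.    ,  0.    ,  0.    ,  1.    ]])}
top {'mtx': array([[401.8113,   0.    , 260.5458],
       [  0.    , 401.8113, 189.4099],
       [  0.    ,   0.    ,   1.    ]]), 'pose': array([[-0.0569, -0.9762,  0.2091,  0.2964],
       [-0.9984,  0.0564, -0.0086,  0.0138],
       [-0.0033, -0.2092, -0.9779,  1.3469],
       [ 0.    ,  0.    ,  0.    ,  1.    ]])}
wrist {'mtx': array([[297.3186,   0.    , 260.1865],
       [  0.    , 297.3186, 190.563 ],
       [  0.    ,   0.    ,   1.    ]]), 'T_tool_cam': array([[-0.0009, -0.9675, -0.253 ,  0.0664],
       [ 1.    , -0.0009, -0.0002, -0.0013],
       [-0.    , -0.253 ,  0.9675,  0.0196],
       [ 0.    ,  0.    ,  0.    ,  1.    ]])}
```

View pics/top0.png

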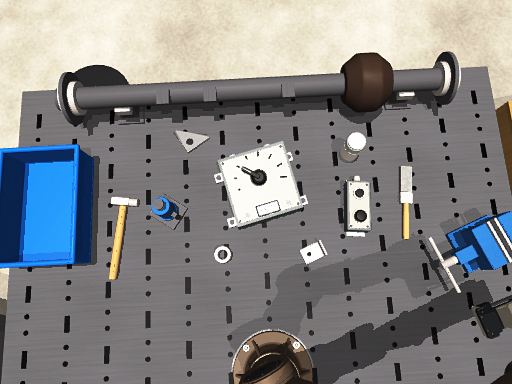

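View pics/side0.png

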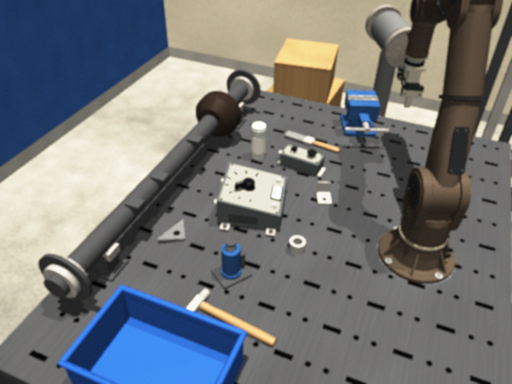

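```bash
python3 - <<'E'
import cv2
a=cv2.imread('pics/top0.png');cv2.imwrite('pics/topz.png',cv2.resize(a[60:300,120:420],None,fx=2.6,fy=2.4,interpolation=cv2.INTER_CUBIC))
E
```

```text
(no output)
```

View pics/topz.png

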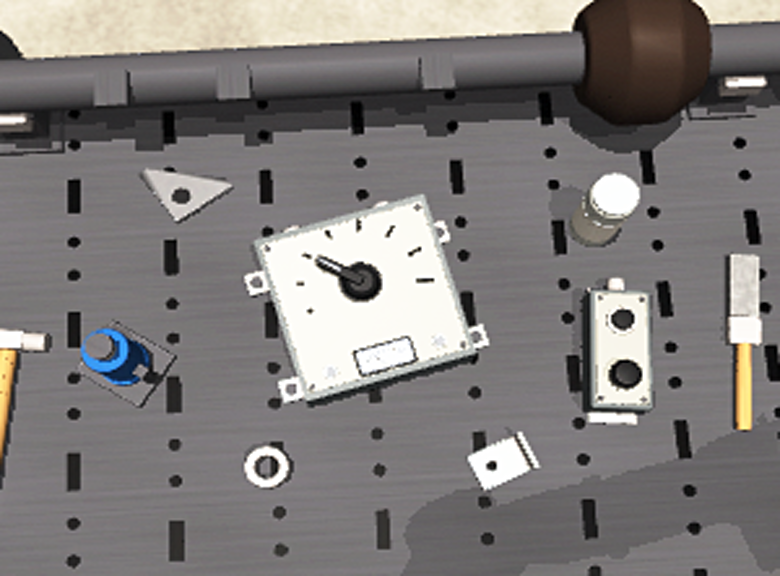

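The console stands in the middle, with its lever on mark 3 (hub at zoomed 360,281, lever tip at about 318,259). The station is to the right, with stop at (626,374) and start at (622,319). The can stands behind the station. Next I'll fit the poses.

```bash
cat > h.py <<'E'
import numpy as np,cv2
from cell import arm
from scipy.spatial.transform import Rotation as R
from scipy.optimize import least_squares
np.set_printoptions(precision=4,suppress=True)
def proj(n,P):
    c=arm.camera_info(n);T=np.linalg.inv(c['pose']);q=np.atleast_2d(P)@T[:3,:3].T+T[:3,3];p=q@c['mtx'].T
    return p[:,:2]/p[:,2:]
def atz(n,uv,z):
    c=arm.camera_info(n);d=c['pose'][:3,:3]@np.linalg.solve(c['mtx'],[*uv,1]);o=c['pose'][:3,3]
    return o+d*(z-o[2])/d[2]
def panelT(x,y,yaw):
    T=np.eye(4);T[:3,:3]=R.from_euler('ZY',[yaw,-10],degrees=True).as_matrix();
    T[:3,3]=[x,y,.0983];return T
def pp(T,p): return np.atleast_2d(p)@T[:3,:3].T+T[:3,3]
def wrist_proj(P,pos,rot):
    c=arm.camera_info('wrist');W=np.eye(4);W[:3,:3]=R.from_rotvec(rot).as_matrix();W[:3,3]=pos
    T=np.linalg.inv(W@c['T_tool_cam']);q=np.atleast_2d(P)@T[:3,:3].T+T[:3,3]
    th=np.arctan2(np.hypot(q[:,0],q[:,1]),q[:,2]);ph=np.arctan2(q[:,1],q[:,0]);f=c['mtx'][0,0]
    return np.c_[c['mtx'][0,2]+f*th*np.cos(ph),c['mtx'][1,2]+f*th*np.sin(ph)]
E
python3 - <<'E'
from h import *
u=lambda x,y:np.array([x/2.6+120,y/2.4+60])-.3
# marks
px=[u(310,311),u(300,284),u(328,235),u(358,225),u(390,232),u(415,251),u(425,280)]
k=[0,1,3,4,5,6,7]
M=[]
for i in k:
    a=np.radians(105-30*i); r=.069+(.007+.002*i)/2 
    M.append([r*np.cos(a),r*np.sin(a),0])
cn=[u(255,241),u(422,196),u(312,404),u(480,350)]
C=[[.09,.11,0],[.09,-.11,0],[-.1314,.11,0],[-.1314,-.11,0]]
f=lambda v:(proj('top',pp(panelT(*v),M+C))-np.array(px+cn)).ravel()
s=least_squares(f,[.5,0,13],x_scale=[.1,.1,10]);print(s.x,s.fun.reshape(-1,2))
print('stop',atz('top',u(626,373),.090),'start',atz('top',u(622,318),.078))
print('can top',atz('top',u(615,194),.150),'hub',atz('top',u(360,281),.128))
print('axis proj',proj('top',pp(panelT(*s.x),[0,0,.036])), proj('side',pp(panelT(*s.x),[0,0,.036])))
E
```

```text
[ 0.603   0.0064 15.0077] [[ 0.7285  0.4118]
 [ 0.6363  0.489 ]
 [ 0.0149 -0.0078]
 [ 0.0629  0.1637]
 [-0.0483 -0.4031]
 [-0.1278 -0.114 ]
 [ 0.2693 -0.1957]
 [-0.5766  0.992 ]
 [ 0.5045 -0.9415]
 [-1.1121 -0.7145]
 [-0.3424  0.3001]]
stop [ 0.4642 -0.3071  0.09  ] start [ 0.5403 -0.3133  0.078 ]
can top [ 0.691  -0.3042  0.15  ] hub [0.5977 0.0082 0.128 ]
axis proj [[259.2558 176.5242]] [[250.6068 178.4102]]
```

View pics/wrist0.png

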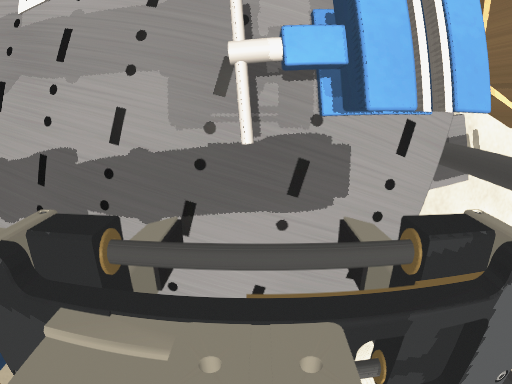

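```bash
cat >> h.py <<'E'
def rel(target, tip=True):
    s=arm.observe();Rm=R.from_rotvec(s['ee_rot']).as_matrix()
    t=np.array(target,float)-s['position']-(Rm[:,2]*.178 if tip else 0)
    return Rm.T@t*1000
E
python3 - <<'E'
from h import *
print(R.from_rotvec(arm.observe()['ee_rot']).as_matrix())
print(rel([.4642,-.3071,.20]),rel([.4642,-.3071,.120]))
E
```

```text
[[ 0.9577  0.2876 -0.0005]
 [ 0.2876 -0.9577  0.0011]
 [-0.0001 -0.0012 -1.    ]]
[ 356.2921 -196.9413   26.3211] [ 356.3032 -196.8458  106.3211]
```

>>> move_arm:
  steps:
    - [45,-25,10,0]
    - [90,-50,15,0]
    - [135,-75,20,0]
    - [180,-100,25,0]
    - [225,-125,25,0]
    - [270,-150,25,0]
    - [315,-175,25,0]
    - [345,-191,25,0]
    - [356,-197,25,0]
    - [356,-197,25,0]
    - [356,-197,25,0]
    - [356,-197,25,0]
  grip: 0

```text
clock: 1.65
position: [0.463, -0.3089, 0.3797]
ee_rot: [3.108, 0.453, -0.001]
force: [-0.1, -0.2, -0.2]
width: -0.001
```

```bash
python3 - <<'E'
from h import *
s=arm.observe();print(s['clock'],s['position'],s['ee_rot'],s['force'],s['width'],s['dq'])
cv2.imwrite('pics/w1.png',arm.get_image('wrist')[:,:,::-1])
cv2.imwrite('pics/s1.png',cv2.resize(arm.get_image('side')[100:260,180:380],None,fx=3.5,fy=3.5)[:,:,::-1])
print(wrist_proj([[.4642,-.3071,.09],[.5403,-.3133,.078],[.603,.0064,.13]],s['position'],s['ee_rot']))
print(rel([.4642,-.3071,.09]))
E
```

```text
1.65 [ 0.463  -0.3089  0.3797] [ 3.1083  0.4527 -0.0007] [-0.0589 -0.2217 -0.1648] -0.0008344892784367554 [-0.0038 -0.0008 -0.0064 -0.0023 -0.0003  0.0013 -0.0014]
[[260.0116 184.3843]
 [289.3641 107.8921]
 [ 11.9115  -9.5613]]
[  1.1894  -1.0576 111.7633]
```

View pics/w1.png

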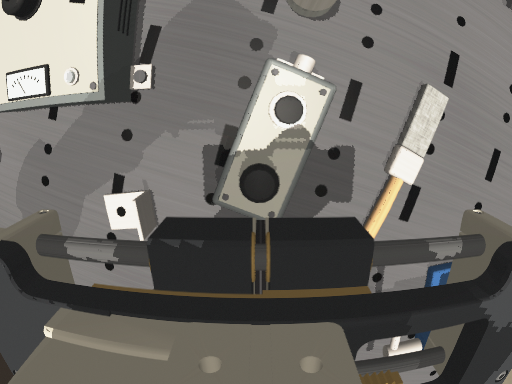

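View pics/s1.png

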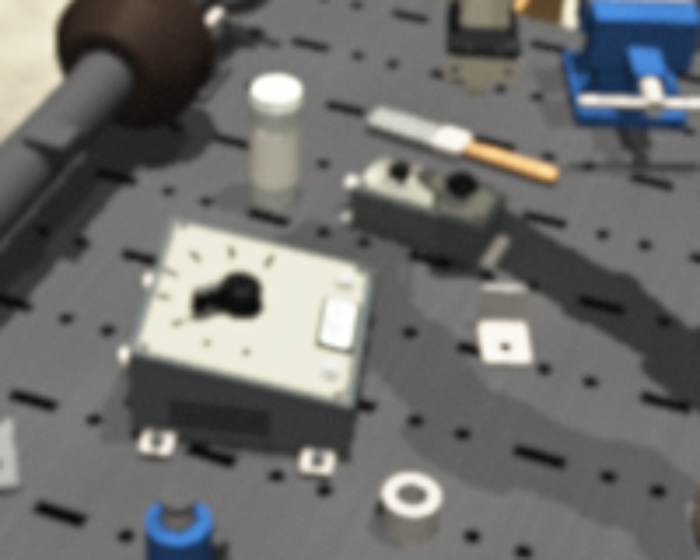

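The wrist view agrees with the fit: stop at (260,183), start at (288,108). Going down to press stop.

>>> move_arm:
  steps:
    - [1,-1,40,0]
    - [1,-1,80,0]
    - [1,-1,104,0]
    - [1,-1,109,0]
    - [1,-1,113,0]
    - [1,-1,115,0]
    - [1,-1,117,0]
    - [1,-1,117,0]
    - [1,-1,117,0]

```text
clock: 2.88
position: [0.4649, -0.3066, 0.2632]
ee_rot: [3.107, 0.456, 0.001]
force: [-0.9, -1.3, 4.3]
width: 0.003
```

```bash
python3 - <<'E'
from h import *
s=arm.observe();print(s['clock'],s['position'],s['position'][2]-.178,s['ee_rot'],s['force'])
E
```

```text
2.875 [ 0.4649 -0.3066  0.2632] 0.08518582483752718 [3.1075 0.4562 0.0011] [-0.929  -1.3398  4.3323]
```

Force is 4.3 N at about 4.8 mm of travel. I'll add a short extra millimetre for margin, then lift.

>>> move_arm:
  steps:
    - [0,0,1,0]
    - [0,0,1,0]
    - [0,0,1,0]
    - [0,0,-20,0]
    - [0,0,-60,0]
    - [0,0,-110,0]
    - [0,0,-110,0]

```text
clock: 3.75
position: [0.4659, -0.3064, 0.3761]
ee_rot: [3.105, 0.457, 0.008]
force: [0.5, -0.5, -0.7]
width: 0.007
```

```bash
python3 - <<'E'
from h import *
s=arm.observe();print(s['clock'],s['position'],s['ee_rot'],s['force'])
T=panelT(.603,.0064,15.0)
# finger: tool x angle (world) currently ~16.8deg
# plan: finger centre at lever angle phi (panel, +y), offset d perp CCW side, radius r, tip height h above panel
def f(phi,d,r,h):
    a=np.radians(phi);p=np.array([r*np.cos(a)-d*np.sin(a), r*np.sin(a)+d*np.cos(a),h]);return pp(T,p)[0]
for phi in (45,): print(f(phi,45e-3,.046,.018), rel(f(phi,.045,.046,.090)))
E
```

```text
3.75 [ 0.4659 -0.3064  0.3761] [3.1046 0.4565 0.0084] [ 0.4546 -0.4667 -0.7206]
[0.584  0.0679 0.1161] [ 207.5063 -325.6767   10.6672]
```

>>> move_arm:
  steps:
    - [30,-50,0,-0.15]
    - [60,-100,0,-0.3]
    - [95,-150,0,-0.45]
    - [125,-200,0,-0.6]
    - [155,-250,5,-0.75]
    - [190,-300,10,-0.75]
    - [207,-326,10,-0.75]
    - [207,-326,10,-0.75]
    - [207,-326,10,-0.75]
    - [207,-326,10,-0.75]

```text
clock: 5.0
position: [0.569, 0.064, 0.3623]
ee_rot: [2.726, 1.56, -0.002]
force: [-0.5, 0.0, 1.1]
width: 0.006
```

```bash
cat >> h.py <<'E'
T=panelT(.603,.0064,15.0)
def f(phi,d,r,h):
    a=np.radians(phi);p=np.array([r*np.cos(a)-d*np.sin(a), r*np.sin(a)+d*np.cos(a),h]);return pp(T,p)[0]
def toolang():
    x=R.from_rotvec(arm.observe()['ee_rot']).as_matrix()[:,0];return np.degrees(np.arctan2(x[1],x[0]))
def twist(phi): return -np.radians(phi+15-toolang())
E
python3 - <<'E'
from h import *
s=arm.observe();print(s['clock'],s['position'],s['ee_rot'],s['force'],toolang())
cv2.imwrite('pics/w2.png',arm.get_image('wrist')[:,:,::-1])
s=arm.observe()
print(wrist_proj(pp(T,[[0,0,.036],[.055*.7071,.055*.7071,.036]]),s['position'],s['ee_rot']))
cv2.imwrite('pics/s2.png',cv2.resize(arm.get_image('side')[100:260,180:380],None,fx=3.5,fy=3.5)[:,:,::-1])
print(rel(f(45,.045,.046,.018)),twist(45))
E
```

```text
5.0 [0.569  0.064  0.3623] [ 2.7264  1.5604 -0.0018] [-0.4966  0.0303  1.0957] 59.56919050177862
[[330.5979 251.065 ]
 [337.081  186.4199]]
[10.8359 10.9592 68.4436] -0.007320461586328332
```

View pics/w2.png

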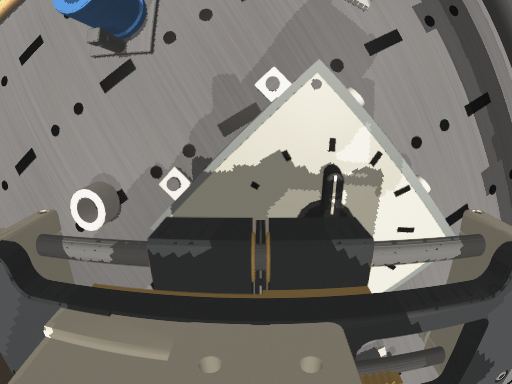

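View pics/s2.png

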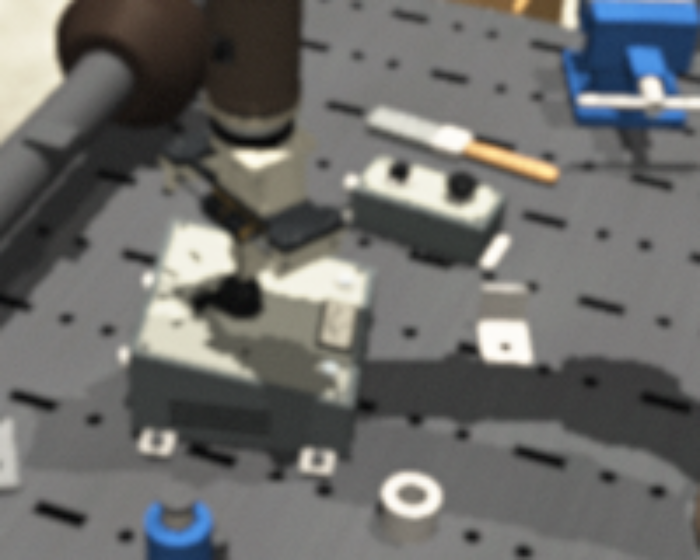

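The wrist view shows the lever tip at about (333,170), with its line running up to the third mark. It matches my model. The position is short of target, so I'll check whether it settles.

>>> move_arm:
  steps:
    - [0,0,0,0]
    - [0,0,0,0]

```text
clock: 5.35
position: [0.5692, 0.0652, 0.3628]
ee_rot: [2.725, 1.563, 0.0]
force: [0.7, 0.3, 0.8]
width: 0.008
```

```bash
python3 - <<'E'
from h import *
s=arm.observe();print(s['position'],s['dq'],toolang())
print(rel(f(45,.045,.046,.018)),twist(45))
E
```

```text
[0.5692 0.0652 0.3628] [-0.0023  0.0012 -0.0008 -0.0006  0.0013 -0.0002  0.0014] 59.659470260551146
[ 9.8202 11.3132 68.6789] -0.005943365154340927
```

>>> move_arm:
  steps:
    - [10,11,20,0]
    - [10,11,45,0]
    - [10,11,60,0]
    - [10,11,68,0]
    - [10,11,68,0]
    - [10,11,68,0]

```text
clock: 6.1
position: [0.5841, 0.0686, 0.2955]
ee_rot: [2.725, 1.563, 0.002]
force: [-0.4, -0.1, 0.4]
width: 0.005
```

```bash
python3 - <<'E'
from h import *
s=arm.observe();print(s['clock'],s['position'],s['force'],toolang())
print(rel(f(45,.045,.046,.018)))
cv2.imwrite('pics/s3.png',cv2.resize(arm.get_image('side')[130:230,200:320],None,fx=6,fy=6,interpolation=2)[:,:,::-1])
for phi,d in((45,.026),(35,.026),(28,.026),(25,.026)): print(phi,rel(f(phi,d,.046,.018)),twist(phi))
E
```

```text
6.1 [0.5841 0.0686 0.2955] [-0.3861 -0.1044  0.392 ] 59.683261364188965
[-0.7695  0.1388  1.3496]
45 [-0.8632 18.9657 -0.9236] -0.005502169369476878
35 [ 2.907  27.2368 -2.4092] 0.16903075582995608
28 [ 4.6567 33.3701 -3.3805] 0.29120380346955915
25 [ 5.1739 36.0589 -3.7753] 0.34356368102938906
```

View pics/s3.png

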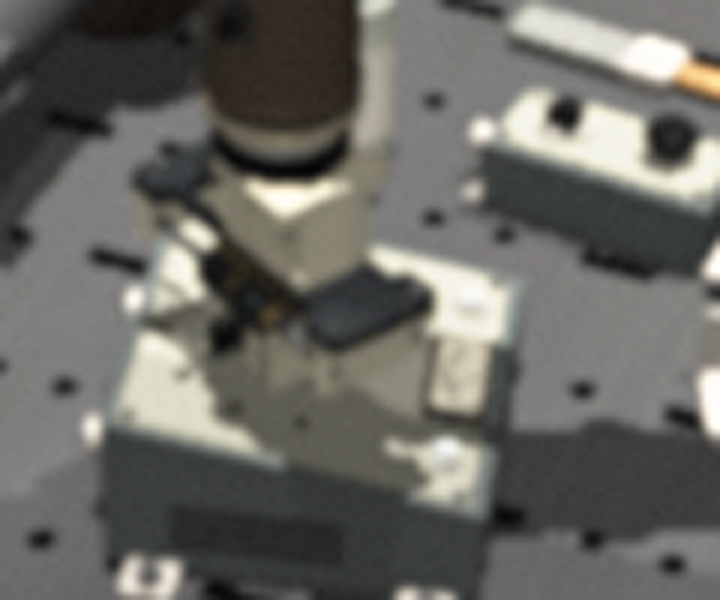

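Finger is beside the lever and clear of it. First slow push.

>>> move_arm:
  steps:
    - [0,8,0,0]
    - [0,14,0,0]
    - [0,19,-1,0]
    - [2,23,-2,0.08]
    - [3,27,-2.5,0.17]
    - [4,30,-3,0.23]

```text
clock: 6.9
position: [0.6117, 0.0569, 0.2975]
ee_rot: [-2.887, -1.237, 0.001]
force: [0.4, 0.5, -0.6]
width: 0.001
```

```bash
python3 - <<'E'
from h import *
s=arm.observe();print(s['clock'],s['position'],s['force'],toolang())
cv2.imwrite('pics/w4.png',arm.get_image('wrist')[:,:,::-1])
cv2.imwrite('pics/t4.png',cv2.resize(arm.get_image('top')[130:230,200:320],None,fx=6,fy=6,interpolation=2)[:,:,::-1])
for phi,d in((35,.026),(28,.026),(25,.026)): print(phi,rel(f(phi,d,.046,.018)),twist(phi))
E
```

```text
6.9 [0.6117 0.0569 0.2975] [ 0.4199  0.5206 -0.5915] 46.38144470146517
35 [-1.371  -2.4166 -0.3289] -0.061838152479884834
28 [ 1.7345  3.1527 -1.3091] 0.06033489515971824
25 [ 2.8527  5.6514 -1.7074] 0.11269477271954813
```

View pics/w4.png

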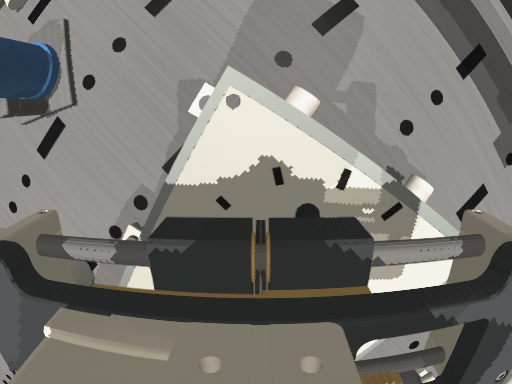

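View pics/t4.png

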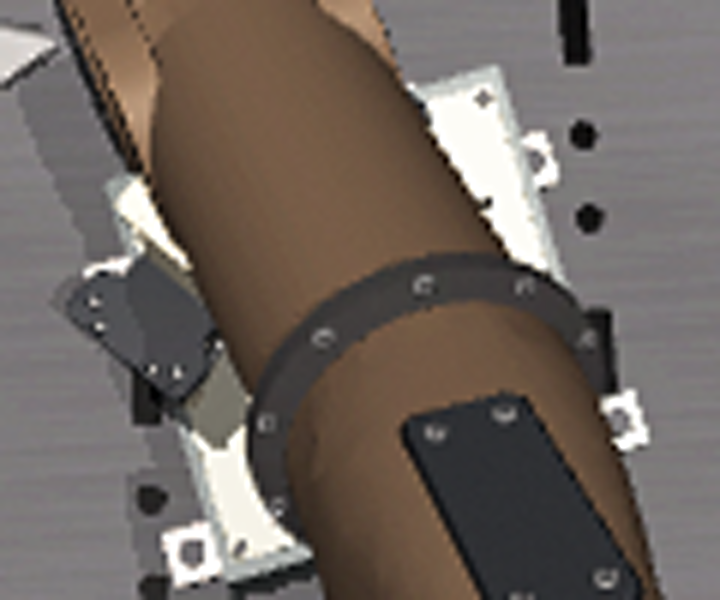

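```bash
cat >> h.py <<'E'
def levproj(r=.062,h=.036,phis=range(50,-61,-5)):
    s=arm.observe()
    for p in phis:
        a=np.radians(p);print(p,wrist_proj(pp(T,[r*np.cos(a),r*np.sin(a),h]),s['position'],s['ee_rot'])[0])
E
python3 - <<'E'
from h import *
levproj()
s=arm.observe()
for i in range(8):
    a=np.radians(105-30*i);r=.076;print(i+1,wrist_proj(pp(T,[r*np.cos(a),r*np.sin(a),0]),s['position'],s['ee_rot'])[0])
print(wrist_proj(s['position']+[0,0,-.178],s['position'],s['ee_rot']))
E
```

```text
50 [273.5185 231.4475]
45 [284.0198 229.2337]
40 [294.8035 227.7675]
35 [305.7138 227.0787]
30 [316.5903 227.1811]
25 [327.2743 228.0722]
20 [337.6147 229.7329]
15 [347.4735 232.129 ]
10 [356.7299 235.2133]
5 [365.283 238.928]
0 [373.053  243.2074]
-5 [379.9809 247.9807]
-10 [386.0276 253.1744]
-15 [391.1718 258.7148]
-20 [395.408  264.5296]
-25 [398.7433 270.5493]
-30 [401.1959 276.7082]
-35 [402.7921 282.9449]
-40 [403.5645 289.2029]
-45 [403.5504 295.4303]
-50 [402.7903 301.5803]
-55 [401.3266 307.6106]
-60 [399.2029 313.4834]
1 [198.1923 247.1029]
2 [224.0526 204.5343]
3 [280.15   177.6706]
4 [346.0986 181.2475]
5 [392.7806 213.04  ]
6 [407.207  256.8276]
7 [393.2047 297.6833]
8 [359.9954 327.1674]
[[263.2757 233.826 ]]
```

The lever tip, at (307,210), projects to about 34°, so it follows the finger and isn't yet past half way. I'll push on.

>>> move_arm:
  steps:
    - [1,2,-1,0.04]
    - [2,4,-1.5,0.08]
    - [3,6,-2,0.11]
    - [3,6,-2,0.11]
    - [3,6,-2,0.11]

```text
clock: 7.62
position: [0.6181, 0.0549, 0.2997]
ee_rot: [2.95, 1.08, -0.0]
force: [-0.4, -0.7, -0.6]
width: 0.003
```

```bash
python3 - <<'E'
from h import *
s=arm.observe();print(s['clock'],s['position'],s['force'],toolang())
cv2.imwrite('pics/w5.png',arm.get_image('wrist')[:,:,::-1])
levproj(phis=(45,40,35,30,25,20,15,10))
for phi,d in((10,.026),(5,.026),(-2,.026),(-5,.026)): print(phi,rel(f(phi,d,.046,.018)),twist(phi))
E
```

```text
7.625 [0.6181 0.0549 0.2997] [-0.4421 -0.6957 -0.5672] 40.22678898205804
45 [270.2627 231.8516]
40 [280.5913 229.4209]
35 [291.2278 227.718 ]
30 [302.0192 226.7763]
25 [312.8073 226.6134]
20 [323.4344 227.2307]
15 [333.7496 228.6136]
10 [343.6143 230.7319]
10 [ 4.9995 12.6997 -1.4198] 0.26568924116239745
5 [ 5.9003 17.1947 -1.9014] 0.35295570376211394
-2 [ 6.5013 23.5922 -2.4783] 0.475128751401717
-5 [ 6.521  26.3505 -2.6888] 0.5274886289615469
```

View pics/w5.png

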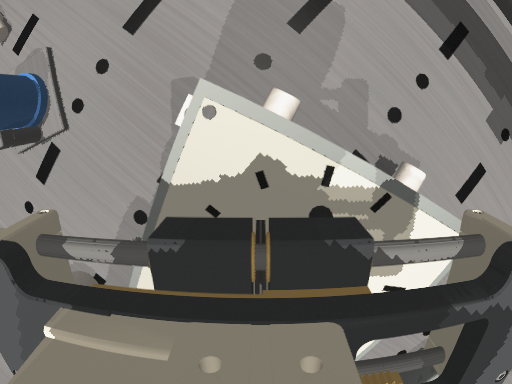

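```bash
python3 - <<'E'
from h import *
levproj(h=.012,phis=(45,40,35,30,25,20,15,10))
E
```

```text
45 [272.1056 209.9888]
40 [281.1464 207.7318]
35 [290.4416 206.1617]
30 [299.8709 205.3058]
25 [309.3105 205.1786]
20 [318.6363 205.7811]
15 [327.7282 207.1007]
10 [336.4739 209.1123]
```

```bash
python3 - <<'E'
import cv2
a=cv2.imread('pics/w5.png')[160:225,250:400];cv2.imwrite('pics/w5z.png',cv2.resize(a,None,fx=5,fy=5,interpolation=2))
E
```

```text
(no output)
```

View pics/w5z.png

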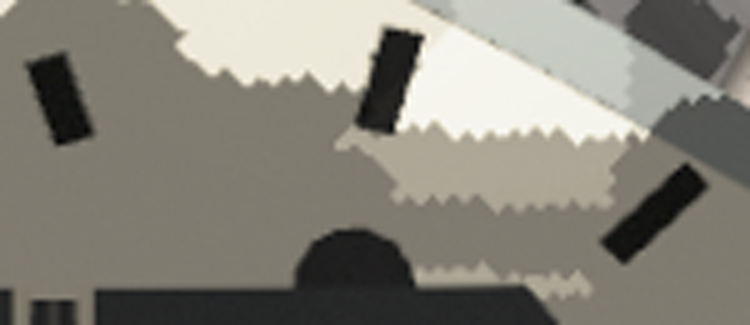

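The rounded lever end at (321,206) lines up with mark 4, so one click is done. Second click.

>>> move_arm:
  steps:
    - [3,6,-0.7,0.13]
    - [5,12,-1.4,0.26]
    - [5.5,15,-1.7,0.31]
    - [6,18,-2,0.36]
    - [6.3,21,-2.3,0.42]
    - [6.5,24,-2.5,0.48]
    - [6.5,26,-2.7,0.52]
    - [6.5,26,-2.7,0.52]
    - [6.5,26,-2.7,0.52]
    - [6.5,26,-2.7,0.52]

```text
clock: 8.93
position: [0.6398, 0.0393, 0.3024]
ee_rot: [-3.129, -0.286, 0.0]
force: [-0.7, 0.2, 0.5]
width: 0.006
```

```bash
python3 - <<'E'
from h import *
s=arm.observe();print(s['clock'],s['position'],s['force'],toolang())
a=arm.get_image('wrist')[:,:,::-1]
cv2.imwrite('pics/w6.png',cv2.resize(a[140:300,200:420],None,fx=3.5,fy=3.5,interpolation=2))
levproj(h=.012,phis=(15,10,5,0,-5,-10,-15,-20))
for phi,d in((-20,.026),(-25,.026),(-32,.026),(-35,.026)): print(phi,rel(f(phi,d,.046,.018)),twist(phi))
E
```

```text
8.925 [0.6398 0.0393 0.3024] [-0.7204  0.1759  0.5142] 10.450204549699961
15 [271.2775 208.4646]
10 [280.3392 205.9449]
5 [289.6019 204.1114]
0 [298.9425 202.9902]
-5 [308.2371 202.594 ]
-10 [317.3647 202.922 ]
-15 [326.2114 203.96  ]
-20 [334.6728 205.6815]
-20 [ 5.1594 13.2317 -0.6671] 0.26951060111800024
-25 [ 6.0727 17.7489 -0.7646] 0.35677706371771667
-32 [ 6.6932 24.1705 -0.7841] 0.47895011135731974
-35 [ 6.7219 26.9365 -0.7506] 0.5313099889171496
```

View pics/w6.png

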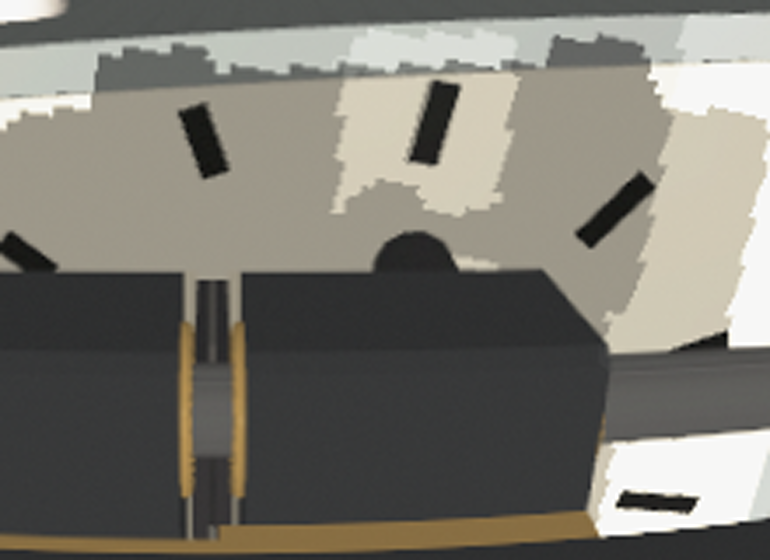

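The lever end, at zoomed (416,260), is in line with mark 5 at (434,122). Last click to mark 6.

>>> move_arm:
  steps:
    - [3,6,-0.4,0.13]
    - [5,12,-0.7,0.26]
    - [5.5,15,-0.7,0.31]
    - [6,18,-0.8,0.36]
    - [6.5,21,-0.8,0.42]
    - [6.7,24,-0.8,0.48]
    - [6.7,26,-0.8,0.52]
    - [6.7,26,-0.8,0.52]
    - [6.7,26,-0.8,0.52]
    - [6.7,26,-0.8,0.52]

```text
clock: 10.22
position: [0.6511, 0.015, 0.3032]
ee_rot: [-3.097, 0.528, 0.0]
force: [0.3, -0.2, 0.0]
width: 0.001
```

```bash
python3 - <<'E'
from h import *
s=arm.observe();print(s['clock'],s['position'],s['force'],toolang())
a=arm.get_image('wrist')[:,:,::-1]
cv2.imwrite('pics/w7.png',cv2.resize(a[140:300,200:420],None,fx=3.5,fy=3.5,interpolation=2))
levproj(h=.012,phis=(-15,-20,-25,-30,-35,-40,-45,-50))
E
```

```text
10.225 [0.6511 0.015  0.3032] [ 0.3098 -0.1584  0.0094] -19.34372570030758
-15 [269.7349 207.1079]
-20 [278.696  204.3093]
-25 [287.8048 202.2128]
-30 [296.9415 200.8424]
-35 [305.9882 200.2085]
-40 [314.8325 200.3077]
-45 [323.3702 201.1239]
-50 [331.5083 202.6298]
```

View pics/w7.png

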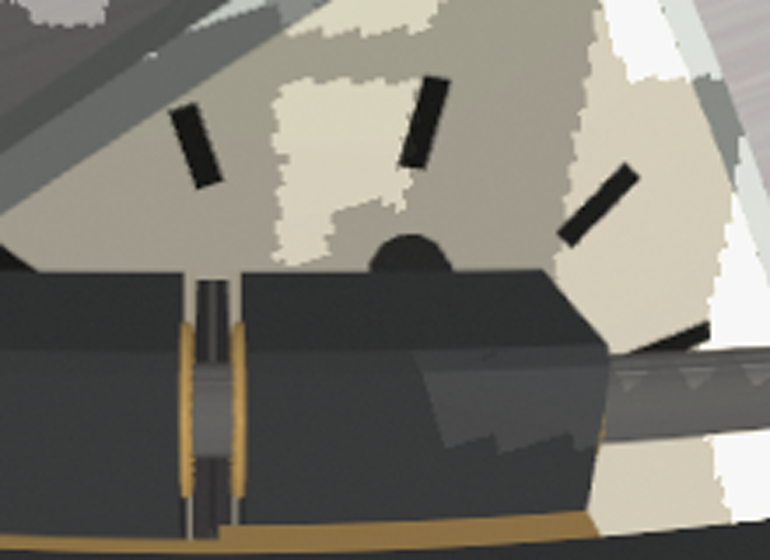

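The lever is on mark 6, with marks 7 and 8 further right at (600,205) and (680,335). I'll back away and lift.

>>> move_arm:
  steps:
    - [0,-6,0,0]
    - [0,-12,-2,0]
    - [0,-18,-20,0]
    - [0,-18,-60,0]
    - [0,-18,-85,0]
    - [0,-18,-85,0]
    - [0,-18,-85,0]

```text
clock: 11.15
position: [0.6569, 0.0322, 0.3874]
ee_rot: [3.097, -0.528, -0.002]
force: [-0.8, -0.8, -0.1]
width: 0.001
```

```bash
python3 - <<'E'
from h import *
s=arm.observe();print(s['clock'],s['position'],s['force'],toolang())
print(rel([.5403,-.3133,.165]),rel([.5403,-.3133,.078]))
E
```

```text
11.15 [0.6569 0.0322 0.3874] [-0.8177 -0.8194 -0.1432] -19.359629849910203
[  4.744  364.5086  44.5337] [  4.8287 364.4746 131.5336]
```

>>> move_arm:
  steps:
    - [1,40,0,0]
    - [2,85,0,0]
    - [3,130,0,0]
    - [3,175,0,0]
    - [4,220,0,0]
    - [4,265,0,0]
    - [5,310,0,0]
    - [5,345,10,0]
    - [5,364,20,0]
    - [5,364,20,0]
    - [5,364,20,0]
    - [5,364,20,0]

```text
clock: 12.65
position: [0.542, -0.3114, 0.3685]
ee_rot: [-3.097, 0.525, -0.001]
force: [0.5, 0.2, -0.5]
width: 0.005
```

```bash
python3 - <<'E'
from h import *
s=arm.observe();print(s['clock'],s['position'],s['force'],toolang())
print(rel([.5403,-.3133,.078]))
a=arm.get_image('wrist')[:,:,::-1];cv2.imwrite('pics/w8.png',a)
a=arm.get_image('top')[:,:,::-1];cv2.imwrite('pics/t8.png',cv2.resize(a[120:240,180:380],None,fx=4,fy=4,interpolation=2))
print(wrist_proj([[.4642,-.3071,.09],[.5403,-.3133,.078]],s['position'],s['ee_rot']))
E
```

```text
12.65 [ 0.542  -0.3114  0.3685] [ 0.4707  0.179  -0.4834] -19.230323729323196
[ -1.1911   2.5546 112.5187]
[[282.6632 262.6931]
 [263.206  186.7501]]
```

View pics/w8.png

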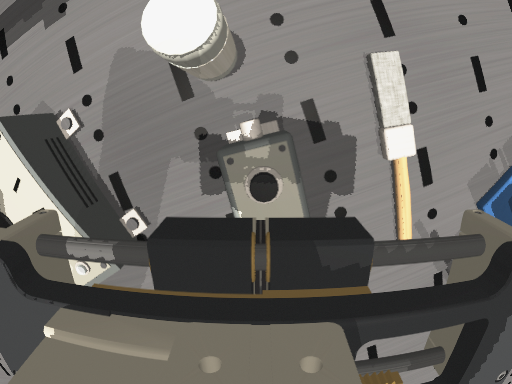

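View pics/t8.png

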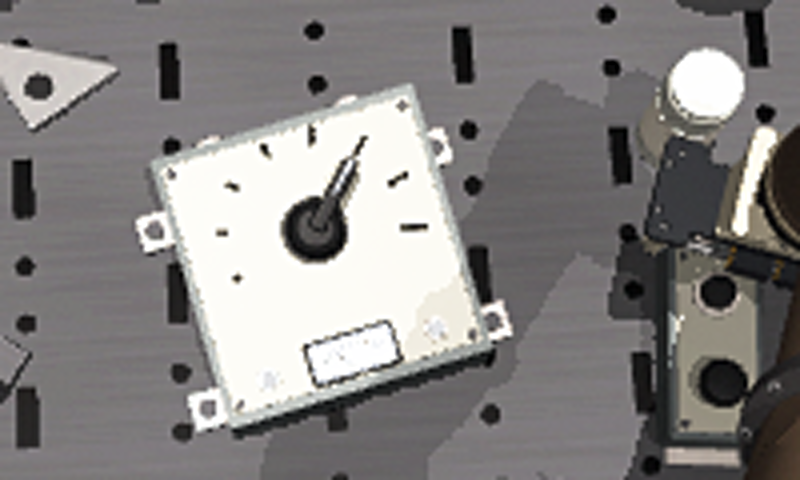

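The top view shows the lever squarely on mark 6, with five free marks anticlockwise of it and two clockwise. Start sits at (264,186), as predicted. Pressing start.

>>> move_arm:
  steps:
    - [-1,2.5,40,0]
    - [-1,2.5,80,0]
    - [-1,2.5,104,0]
    - [-1,2.5,110,0]
    - [-1,2.5,114,0]
    - [-1,2.5,116,0]
    - [-1,2.5,118,0]
    - [-1,2.5,118,0]
    - [-1,2.5,118,0]

```text
clock: 13.88
position: [0.5396, -0.3151, 0.2507]
ee_rot: [-3.097, 0.528, -0.002]
force: [-1.1, 2.9, 4.0]
width: 0.006
```

```bash
python3 - <<'E'
from h import *
s=arm.observe();print(s['clock'],s['position'],s['position'][2]-.178,s['force'])
E
```

```text
13.875 [ 0.5396 -0.3151  0.2507] 0.0727375715071063 [-1.1148  2.8601  4.0039]
```

>>> move_arm:
  steps:
    - [0,0,1,0]
    - [0,0,1,0]
    - [0,0,1,0]

```text
clock: 14.25
position: [0.5396, -0.3151, 0.2503]
ee_rot: [-3.097, 0.529, -0.002]
force: [-2.5, 3.3, 12.7]
width: 0.004
```

>>> move_arm:
  steps:
    - [0,0,-20,0]
    - [0,0,-60,0]
    - [0,0,-110,0]
    - [0,0,-140,0]
    - [0,0,-140,0]
    - [0,0,-140,0]
    - [0,0,-140,0]

```text
clock: 15.12
position: [0.539, -0.3151, 0.3878]
ee_rot: [-3.096, 0.529, 0.004]
force: [0.3, 0.4, -1.3]
width: 0.008
```

```bash
python3 - <<'E'
from h import *
s=arm.observe();print(s['clock'],s['position'],s['force'])
a=arm.get_image('top')[:,:,::-1];cv2.imwrite('pics/t9.png',cv2.resize(a[90:290,90:430],None,fx=2.3,fy=2.3,interpolation=2))
cv2.imwrite('pics/w9.png',arm.get_image('wrist')[:,:,::-1])
E
```

```text
15.125 [ 0.539  -0.3151  0.3878] [ 0.3346  0.3896 -1.2519]
```

View pics/t9.png

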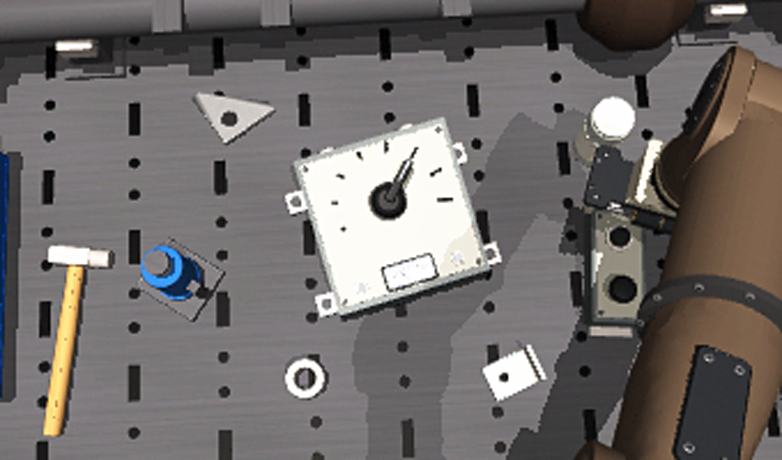

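View pics/w9.png

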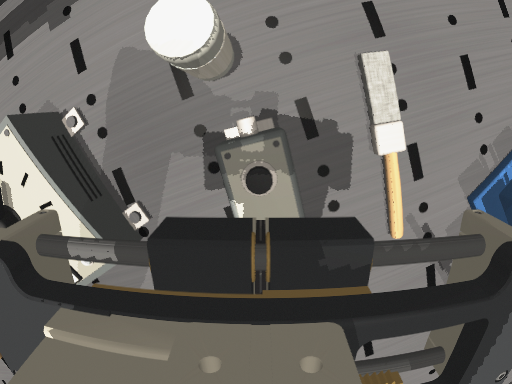

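Start was pressed to its stop (12.7 N) and released. The lever is still on mark 6 at (405,172), the bystanders haven't moved, and the arm is clear.

```bash
python3 -c "
from cell import arm
print(arm.sign_off())"
```

```text
the job is handed in; nothing more can be done
None
```

The job is done and handed in at about 15 s of the 59 s allowed; the hand-in gives no verdict.

- **Stop:** I pressed it first, with the lever still on the third mark. The force read 4.3 N at about 4.8 mm, and I then went 1 mm deeper.
- **Lever:** I pushed it with the closed fingertips, without gripping, in three clicks to the sixth mark. The wrist camera showed it on each new mark, and force readings between pushes stayed around 1 N.
- **Start:** I pressed it until it bottomed, 12.7 N at the wrist.

**Last checks:** The top view after the final lift shows the lever on the sixth mark and the tools and parts where they were. The arm was about 130 mm above the station, touching nothing. Nothing measures button travel directly: I judged the presses from tip height and force, and that both buttons are up from the pictures.

**One disagreement:** After one fast move the arm stopped about 15 mm short of where I sent it. I corrected this before lowering the fingers next to the lever.

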